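Scuff two faces of a heel blank on a sprung bar

ROBOT

A 6-joint arm with a two-finger parallel gripper is mounted at the origin on a cart in front of the work surface, level with it; the furniture and walls round the work are solid. World frame = base frame: x ahead of the robot, y to its left, z up, the work surface at z = 0. Lengths are in m, angles in rad, forces in N, time in s.
With the tool pointing down it reaches from about 0.35 to 0.775 m from the base axis. Payload 7.3 kg.
Tool frame: the origin (TCP) lies at the centre of the arm's flange, where the gripper is bolted on; the fingertips stand 178 mm ahead of it and the grasp point (between the pads) lies 159 mm ahead of it; z points along the fingers, y is the line along which they close (so a half turn about z gives the same grasp; the last joint's range is limited). The gripper opens to 92 mm and grips with 3 to 60 N. Pads are 19 mm wide; open, the fingers measure 130 mm over their backs; the gripper's body (75 mm by 190 mm) begins 47 mm behind the grasp point.
Start: joints at [-1.309, 0.342, 1.524, -0, 1.275, -0.146], TCP at [0.208, -0.482, 0.405] pointing down, gripper open.
Joint ranges: [-2.53, 2.53], [-0.77, 2.02], [0.04, 2.7], [-1, 4.14], [0.28, 2.66], [-3.11, 3.11]. Speed limits (rad/s): [2.57, 2.57, 3.14, 3.14, 3.14, 3.14].

INTERFACE

Orientations are given as [roll, pitch, yaw] about the fixed x, y, z axes, in that order (R = Rz(yaw) Ry(pitch) Rx(roll)).
In Python, from cell import robot gives the robot as it stands.
- The arm moves only by the shell command python3 drive.py 'ROWS' [OPENING] [FORCE]. ROWS is 1 to 8 rows, one to a line, with the numbers parted by commas; each row has 6 numbers: dx, dy, dz in m, then a rotation vector rx, ry, rz in rad; each row shifts and turns the commanded pose from where the row before left it, along the tool's axes as they then stand; what a row does not reach is not made up. A row lasts 1/12 s, in which the tool goes at most 0.0417 m and 0.125 rad, less where a joint would pass 70% of its speed; a pose out of reach is approached as far as the arm can. OPENING is the finger opening in m, set as the command begins (- or left out keeps the last). The fingers move at their own pace and stop on an object; FORCE is the grip in N (left out, the last holds). Time passes only in rows, so rows that do not move let the fingers close. It prints the time, the measured TCP pose, the force, the opening and the grip force at its end. Input that does not fit is refused with a message, and nothing moves.
- robot.observe(): the state, without advancing time (a new reading comes with each control period).
- robot.read_camera(name): name is "scene" or "side" or "wrist"; returns a dict with "image" (384x512x3 uint8, red, green, blue), "fx", "fy", "cx", "cy" (pixels), "k1" (the pictures are not rectified: a ray, as slopes to the right and down, at radius r is drawn at 1 + k1 r^2 times it, then the intrinsics apply), "pose" (4x4, takes a point from camera to world coordinates). Camera axes: x right, y down, z forward; pixel columns grow to the right and rows downward; lengths in m; the calibration is good to about 2 mm. A picture is of the moment at which its call begins. There is no depth.
- robot.hand_in(): hands the job in; it is judged then, once.
The state is a dict: "time": time; "qpos": joint angles; "qvel": joint speeds; "joint_efforts": joint torques, N m; "tool_pos": TCP position; "tool_rot": TCP orientation; "contact_force": force on the tool from outside, world axes, zero at the start; "torque": the same for the moment, N m; "opening": finger opening in m; "grip_force": force on a finger pad.
Only numpy, scipy, OpenCV 4.12 (cv2) and the standard library are available. Lean on these libraries where they do the work, as an engineer would, in place of code of your own. Each camera call takes 0.05 s, during which the arm holds its last target. There are 200 camera calls.

TASK

Scuff the heel blank for cementing: hold its long raw face (yellow stripe) flush against the sprung abrasive bar, pressing the bar about halfway in, and rub it along the bar from the left end to the right end as seen from the robot; then turn the blank, taking hold of it another way, and do the same, left to right, with its raw end face (blue stripe). Finally set the blank down gently in the grey drying tray, flat with its striped black top up, and leave the other things on the bench where they are.

Things in the scene. Friction and masses are not known exactly. Their poses are not given: they have to be found in the camera images.
- heel_blank: loose heel blank, a block 56 (x) x 40 (y) x 30 (z) mm, about 90 g, brown layers under a black top. Origin: centre of its underside, z up. Its +y long side is the bare brown long raw face (yellow stripe on the top along that edge); its +x end is the raw end face (blue stripe on the top along that edge). -x and -y sides are black. It starts flat on the bench, top up.
- long_face (a point): centre of the blank's long raw face (blank frame 0, 20, 15 mm); outward normal is the blank's +y
- end_face (a point): centre of the blank's raw end face (blank frame 28, 0, 15 mm); outward normal is the blank's +x
- scuffer: fixed scuffing fixture: green housing, in front of it (robot's side) a near-black abrasive bar on springs. Origin: on the bench under the middle of the bar's front at rest; +x into the housing, away from the robot; +y along the bar to its left end. Bar 180 mm long (y -90 to +90), its upright front 4 to 40 mm above the bench. Housing reaches x = 108 mm, 46 mm high.
- scuff_bar (a joint): how far the sprung bar is pressed in, m: 0 at rest, 0.016 at its stop; it slides along the fixture's +x. It takes 2 N to start and 0.5 N more for each mm (6 N halfway in, 10 N at the stop). The bar is rough: rubbing along it drags.
- bar_face (a point): centre of the bar's front face, 22 mm above the bench; moves with the bar; axes as the fixture's
- dry_tray: low grey drying tray fixed to the bench, 120 (x) x 160 (y) mm outside, walls 4 mm thick and 10 mm high. Origin: centre of its underside; its inner floor is 4 mm above the bench.
- thread_1: bystander: red thread spool, 50 mm wide, 68 mm high, loose, standing; origin at the centre of its underside
- polish_tin_2: bystander: blue round tin, 64 mm wide, 25 mm high, loose; origin at the centre of its underside
- heel_block_1: bystander: small brown half-round heel block, 48 x 26 x 28 mm, loose; origin at the centre of its underside

How it is judged:
On the way, in this order (a step that is already met when the one before it is completed fails the run):
1. the long raw face lies flush on the bar, pressing it in more than 3 mm, with the face's centre on the left half of the bar (more than 30 mm from the middle) (contact force between heel_blank and scuffer above 0.8 N and value of joint scuff_bar above 0.003 m and angle between the y axis of heel_blank and the x axis of scuffer, either way round below 0.12 rad and x of long_face in the frame of bar_face between -0.006 and 0.006 m and angle between heel_blank's own z axis and vertical below 0.15 rad and y of long_face in the frame of bar_face above 0.03 m), for 0.1 s.
2. the long raw face lies flush on the bar, pressing it in more than 3 mm, with the face's centre on the middle of the bar (contact force between heel_blank and scuffer above 0.8 N and value of joint scuff_bar above 0.003 m and angle between the y axis of heel_blank and the x axis of scuffer, either way round below 0.12 rad and x of long_face in the frame of bar_face between -0.006 and 0.006 m and angle between heel_blank's own z axis and vertical below 0.15 rad and y of long_face in the frame of bar_face between -0.018 and 0.018 m), for 0.1 s.
3. the long raw face lies flush on the bar, pressing it in more than 3 mm, with the face's centre on the right half of the bar (more than 30 mm from the middle) (contact force between heel_blank and scuffer above 0.8 N and value of joint scuff_bar above 0.003 m and angle between the y axis of heel_blank and the x axis of scuffer, either way round below 0.12 rad and x of long_face in the frame of bar_face between -0.006 and 0.006 m and angle between heel_blank's own z axis and vertical below 0.15 rad and y of long_face in the frame of bar_face below -0.03 m), for 0.1 s.
4. the raw end face lies flush on the bar, pressing it in more than 3 mm, with the face's centre on the left half of the bar (more than 30 mm from the middle) (contact force between heel_blank and scuffer above 0.8 N and value of joint scuff_bar above 0.003 m and angle between the x axis of heel_blank and the x axis of scuffer, either way round below 0.12 rad and x of end_face in the frame of bar_face between -0.006 and 0.006 m and angle between heel_blank's own z axis and vertical below 0.15 rad and y of end_face in the frame of bar_face above 0.03 m), for 0.1 s.
5. the raw end face lies flush on the bar, pressing it in more than 3 mm, with the face's centre on the middle of the bar (contact force between heel_blank and scuffer above 0.8 N and value of joint scuff_bar above 0.003 m and angle between the x axis of heel_blank and the x axis of scuffer, either way round below 0.12 rad and x of end_face in the frame of bar_face between -0.006 and 0.006 m and angle between heel_blank's own z axis and vertical below 0.15 rad and y of end_face in the frame of bar_face between -0.018 and 0.018 m), for 0.1 s.
6. the raw end face lies flush on the bar, pressing it in more than 3 mm, with the face's centre on the right half of the bar (more than 30 mm from the middle) (contact force between heel_blank and scuffer above 0.8 N and value of joint scuff_bar above 0.003 m and angle between the x axis of heel_blank and the x axis of scuffer, either way round below 0.12 rad and x of end_face in the frame of bar_face between -0.006 and 0.006 m and angle between heel_blank's own z axis and vertical below 0.15 rad and y of end_face in the frame of bar_face below -0.03 m), for 0.1 s.
At the end, for the whole second after the job is handed in: the blank, both raw faces scuffed in order, rests flat (within 0.08 rad, top up) on the floor of the drying tray, inside its walls, at rest and released (x of heel_blank in the frame of dry_tray between -0.045 and 0.045 m and y of heel_blank in the frame of dry_tray between -0.065 and 0.065 m and z of heel_blank in the frame of dry_tray below 0.008 m and angle between heel_blank's own z axis and vertical below 0.08 rad and linear speed of heel_blank below 0.02 m/s and contact force between heel_blank and dry_tray above 0.2 N); the robot touches nothing.
It fails at once if the blank is pressed on the fixture with more than 22 N (bar slammed on its stop) (contact force between heel_blank and scuffer above 22 N).
It fails at once if the blank is dropped or thrown (moves faster than 0.6 m/s out of the fingers, a fall of about 18 mm) (contact force between the fingers and heel_blank below 0.045 N and linear speed of heel_blank above 0.6 m/s).
It fails at once if a bystander (spool, tin, small heel block) is moved more than 20 mm or tipped over (distance of any of thread_1, polish_tin_2, heel_block_1 from where it was at the start of the episode above 0.02 m or angle between any of thread_1, polish_tin_2, heel_block_1's own z axis and vertical above 0.5 rad).
It also fails if it takes over 72 s, if anything falls off the work surface, if the arm or the gripper's body presses on something with over 40 N, if the wrist force passes 120 N, or if a joint passes its speed limit or range.

## Working session

There is one attempt and no reset: what is moved stays moved. The work goes in short steps, Python scripts to look and compute and a shell command to move; the robot and the scene stay as the last step left them, time stands still between calls to the robot, and variables do not carry over. Pictures are saved under pics/ and viewed, at most 10 in all, crops included, and the job is handed in when it is done.

```bash
ls; mkdir -p pics; python3 - <<'E'
from cell import robot
import cv2,numpy as np
for n in("scene","side"):
    c=robot.read_camera(n);cv2.imwrite(f"pics/{n}0.png",c["image"][:,:,::-1]);print(n,c["fx"],c["cx"],c["cy"],c["k1"],np.round(c["pose"],3).tolist())
    np.savez(f"{n}0.npz",**c)
print(robot.observe())
E
```

```text
cell.py
drive.py
pics
scene 411.8862126118813 252.95976039852022 195.87060872174786 -0.13007325640315623 [[-0.796, -0.394, 0.459, 0.049], [-0.605, 0.543, -0.582, 0.616], [-0.02, -0.741, -0.671, 0.802], [0.0, 0.0, 0.0, 1.0]]
side 458.1372305446944 255.52317649138988 184.892886702458 0.01180527750415887 [[0.862, -0.272, 0.428, -0.081], [-0.507, -0.477, 0.718, -1.053], [0.009, -0.835, -0.549, 0.833], [0.0, 0.0, 0.0, 1.0]]
{'time': 0.1, 'qpos': array([-1.30899065e+00,  3.42645463e-01,  1.52492346e+00, -1.72385046e-05,
        1.27539779e+00, -1.45975789e-01]), 'qvel': array([-0.00053758, -0.0005176 , -0.00116145,  0.00089093,  0.00046517,
       -0.00086807]), 'joint_efforts': array([ 3.46598266e-03, -4.32000089e+01, -2.44695979e+01,  7.19426712e-02,
        5.25610533e-02, -4.29287070e-05]), 'tool_pos': array([ 0.20819921, -0.48181941,  0.40411754]), 'tool_rot': array([-3.14023081e+00, -1.83558177e-04,  4.07786375e-01]), 'contact_force': array([ 0.3772455 , -0.20736979, -0.68012022]), 'torque': array([0.05135405, 0.0051811 , 0.01297103]), 'grip_force': 0.0, 'opening': 0.09179500730857963}
```

View pics/scene0.png

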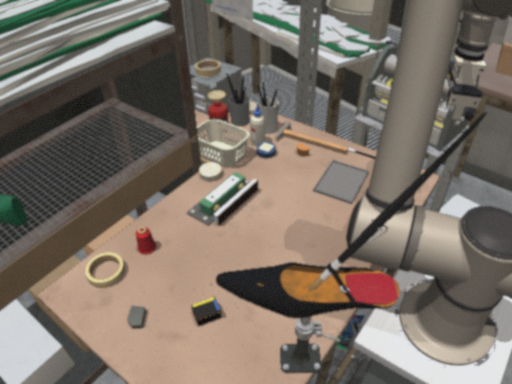

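View pics/side0.png

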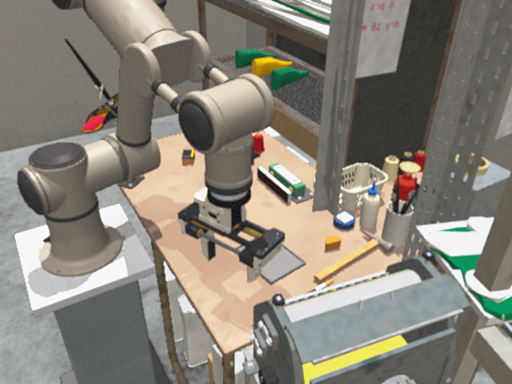

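The scene view shows the blank at about (207,310), the scuffer at (228,197), the tray at (342,181), the spool at (145,240) and the small block at (137,316). In the side view the blank is at (188,154), the scuffer at (285,182) and the tray at (282,263). I'll zoom in next.

```bash
cat > h.py <<'E'
import numpy as np,cv2
from cell import robot
def D(c): return np.array([c["k1"],0,0,0,0],float)
def K(c): return np.array([[c["fx"],0,c["cx"]],[0,c["fy"],c["cy"]],[0,0,1]],float)
def rays(c,px):
    u=cv2.undistortPoints(np.array(px,float).reshape(-1,1,2),K(c),D(c)).reshape(-1,2)
    P=np.array(c["pose"]);return P[:3,3],np.c_[u,np.ones(len(u))]@P[:3,:3].T
def onz(c,px,z):
    o,d=rays(c,px);return o+d*((z-o[2])/d[:,2])[:,None]
def tri(c1,p1,c2,p2):
    o1,d1=rays(c1,p1);o2,d2=rays(c2,p2);out=[]
    for a,b in zip(d1,d2):
        s=np.linalg.lstsq(np.c_[a,-b],o2-o1,rcond=None)[0];A=o1+s[0]*a;B=o2+s[1]*b
        out.append(np.r_[(A+B)/2,np.linalg.norm(A-B)])
    return np.array(out)
def proj(c,X):
    P=np.linalg.inv(np.array(c["pose"]));return cv2.projectPoints(np.array(X,float).reshape(-1,3),cv2.Rodrigues(P[:3,:3])[0],P[:3,3],K(c),D(c))[0].reshape(-1,2)
E
cat > crop.py <<'E'
import cv2,numpy as np
def mont(items,out):
    # items: (img rgb,x0,y0,w,h) 4:3
    t=[]
    for im,x,y,w,h in items:
        t.append(cv2.resize(im[y:y+h,x:x+w,::-1],(400,300),interpolation=cv2.INTER_CUBIC))
    r=[np.hstack(t[i:i+2]) for i in range(0,len(t),2)];cv2.imwrite(out,np.vstack(r))
E
python3 - <<'E'
import numpy as np
from crop import mont
s=np.load("scene0.npz")["image"];d=np.load("side0.npz")["image"]
mont([(s,180,285,60,45),(s,180,165,100,75),(d,168,138,40,30),(d,245,150,80,60)],"pics/m1.png")
E
```

```text
(no output)
```

View pics/m1.png

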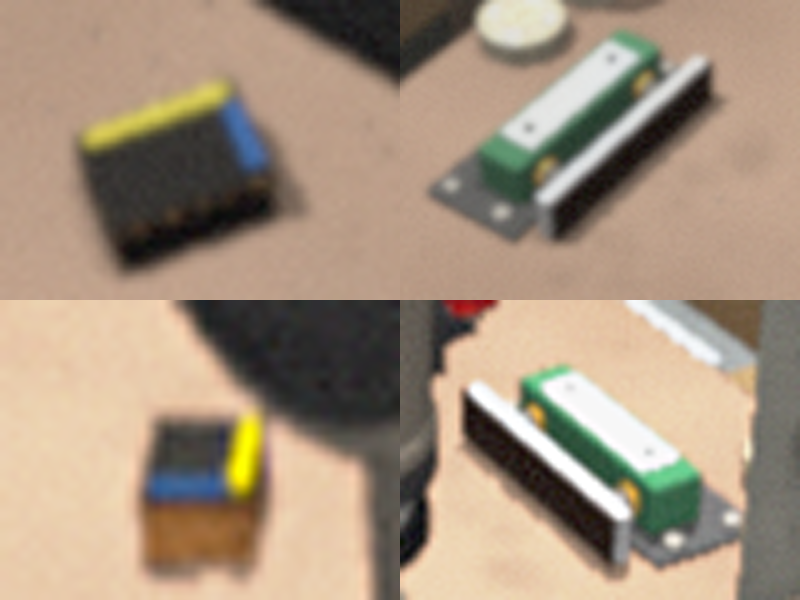

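```bash
python3 - <<'E'
from h import *
s=dict(np.load("scene0.npz"));d=dict(np.load("side0.npz"))
f=lambda L,x,y,k,ox,oy:[((a-ox+.5)/k-.5+x,(b-oy+.5)/k-.5+y) for a,b in L]
np.set_printoptions(precision=4,suppress=True)
# order: yellow/-x corner, yellow/blue, blue/-y, -x-y
b1=f([(80,142),(228,80),(272,172),(120,235)],180,285,400/60,0,0);b2=f([(262,415),(250,497),(148,490),(158,418)],168,138,10,0,300)
T=tri(s,b1,d,b2);print("blank",T);print(onz(s,b1,.03));print(onz(d,b2,.03))
c1=f([(555,207),(711,64)],180,165,4,400,0);c2=f([(465,393),(613,520)],245,150,5,400,300)
print("bar");print(tri(s,c1,d,c2));print(onz(s,c1,.04));print(onz(d,c2,.04))
print("tray c",onz(s,[(342,181)],.004),onz(d,[(282,263)],.004),"spool",onz(s,[(145,240)],.034),"blk",onz(s,[(137,316)],.014),"tin",onz(s,[(266,152)],.02))
E
```

```text
blank [[0.4702 0.3102 0.0294 0.0014]
 [0.4458 0.2623 0.0276 0.0026]
 [0.413  0.2806 0.0289 0.0022]
 [0.4368 0.3277 0.0286 0.0021]]
[[0.469  0.3107 0.03  ]
 [0.446  0.263  0.03  ]
 [0.4112 0.2813 0.03  ]
 [0.4349 0.3285 0.03  ]]
[[0.4706 0.3097 0.03  ]
 [0.4426 0.2573 0.03  ]
 [0.4136 0.2795 0.03  ]
 [0.4371 0.3261 0.03  ]]
bar
[[ 0.5969  0.0706  0.0374  0.0001]
 [ 0.5992 -0.1048  0.0386  0.0018]]
[[ 0.5951  0.0724  0.04  ]
 [ 0.5993 -0.104   0.04  ]]
[[ 0.5946  0.0669  0.04  ]
 [ 0.5969 -0.1071  0.04  ]]
tray c [[ 0.4183 -0.2861  0.004 ]] [[ 0.4367 -0.3251  0.004 ]] spool [[0.6946 0.2426 0.034 ]] blk [[0.5563 0.3978 0.014 ]] tin [[ 0.6767 -0.2535  0.02  ]]
```

```bash
python3 - <<'E'
from h import *
s=dict(np.load("scene0.npz"));d=dict(np.load("side0.npz"))
np.set_printoptions(precision=4,suppress=True)
print(tri(s,[(375,288),(300,350),(480,115)],d,[(93,122),(130,180),(68,42)]))
E
python3 drive.py '0.036,-0.016,0,0,0,0
0.036,-0.016,0,0,0,0
0.036,-0.016,0,0,0,0
0.036,-0.016,0,0,0,0
0.036,-0.016,0,0,0,0
0.036,-0.016,0,0,0,0
0.036,-0.016,0,0,0,0
0.036,-0.016,0,0,0,0' 0.092 5
python3 - <<'E'
from h import *
c=robot.read_camera("wrist");np.savez("w1.npz",**c);cv2.imwrite("pics/w1.png",c["image"][:,:,::-1]);print(np.round(c["pose"],3),robot.observe()["tool_pos"])
E
```

```text
[[0.1301 0.2066 0.2603 0.0028]
 [0.2203 0.2505 0.013  0.0126]
 [0.0891 0.0727 0.5259 0.002 ]]
time: 0.77
tool_pos: [0.4227, -0.2485, 0.4046]
tool_rot: [-3.141, 0.0, 0.408]
contact_force: [0.9, -1.7, -0.1]
opening: 0.092
grip_force: 0.0
[[ 0.397 -0.887 -0.236  0.485]
 [-0.918 -0.384 -0.101 -0.22 ]
 [-0.001  0.257 -0.966  0.383]
 [ 0.     0.     0.     1.   ]] [ 0.42613195 -0.24402322  0.40457972]
```

View pics/w1.png

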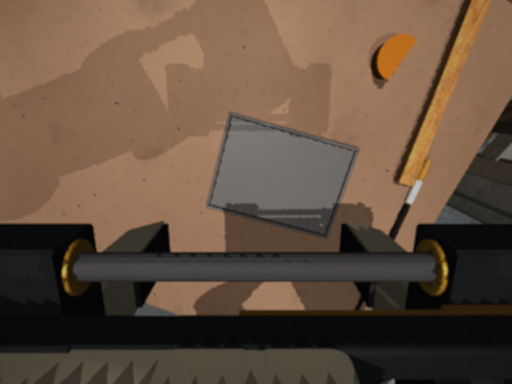

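The wrist view shows the tray, with its corners at (230,113), (357,149), (326,236) and (208,206). It is clear around it, with the orange wedge at (395,57).

```bash
python3 - <<'E'
from h import *
np.set_printoptions(precision=4,suppress=True)
s=dict(np.load("scene0.npz"));d=dict(np.load("side0.npz"));w=dict(np.load("w1.npz"))
P=onz(w,[(230,113),(357,149),(326,236),(208,206)],.008);print(P,P.mean(0),np.linalg.norm(np.diff(P,axis=0),axis=1))
o,r=rays(d,[(101,118),(106,113),(93,122)])
for i in range(3): print(proj(s,[o+r[i]*t for t in (1.2,1.4,1.5,1.6,1.7,1.9)]).round(0).tolist())
print(tri(s,[(345,290)],d,[(101,118)]))
# candidates toe
for z in (.2,.25,.3): print(z,onz(s,[(218,280),(400,290)],z))
E
```

```text
[[ 0.468  -0.1968  0.008 ]
 [ 0.4894 -0.3505  0.008 ]
 [ 0.3758 -0.3666  0.008 ]
 [ 0.3534 -0.2142  0.008 ]] [ 0.4217 -0.282   0.008 ] [0.1551 0.1148 0.154 ]
[[409.0, 223.0], [327.0, 323.0], [282.0, 376.0], [235.0, 430.0], [188.0, 481.0], [101.0, 564.0]]
[[403.0, 214.0], [319.0, 313.0], [273.0, 366.0], [225.0, 418.0], [176.0, 469.0], [88.0, 553.0]]
[[419.0, 234.0], [338.0, 338.0], [294.0, 393.0], [247.0, 447.0], [200.0, 499.0], [115.0, 580.0]]
[[0.1637 0.2354 0.2555 0.012 ]]
0.2 [[0.3757 0.3097 0.2   ]
 [0.1022 0.1388 0.2   ]]
0.25 [[0.3485 0.3351 0.25  ]
 [0.0978 0.1785 0.25  ]]
0.3 [[0.3214 0.3606 0.3   ]
 [0.0934 0.2182 0.3   ]]
```

```bash
python3 - <<'E'
from h import *
from crop import mont
d=robot.read_camera("side");s=robot.read_camera("scene");np.savez("d1.npz",**d);np.savez("s1.npz",**s)
print(proj(d,[(.35,.335,.25),(.375,.31,.2),(.1,.17,.25)]))
mont([(d["image"],40,20,240,180),(s["image"],190,220,220,165)],"pics/m2.png")
E
```

```text
[[152.26773283  95.53154282]
 [163.84923008 110.87519537]
 [ 86.54010342 132.49361649]]
```

View pics/m2.png

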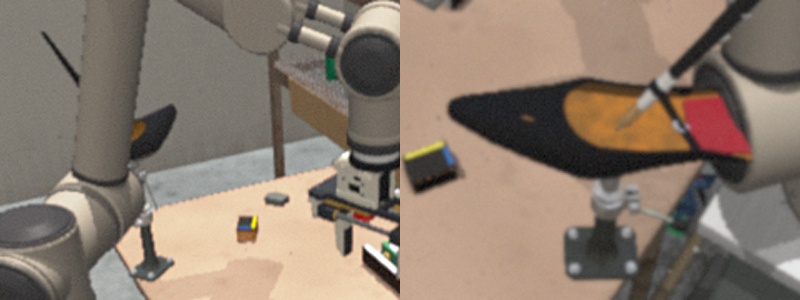

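```bash
python3 - <<'E'
from h import *
np.set_printoptions(precision=4,suppress=True)
s=dict(np.load("s1.npz"));d=dict(np.load("d1.npz"))
print(tri(s,[(217.5,278),(300,360)],d,[(145,83),(131,181)]))
E
```

```text
[[ 0.3338  0.3515  0.2885  0.0055]
 [ 0.2185  0.2618 -0.0004  0.0018]]
```

```bash
cat h.py >/dev/null; python3 - <<'E'
from h import *
from scipy.optimize import least_squares
np.set_printoptions(precision=4,suppress=True)
s=dict(np.load("s1.npz"));ob=robot.observe();q=ob["qpos"];p=ob["tool_pos"]
print(q,p)
def pl(p,q1): return p[0]*np.cos(q1)+p[1]*np.sin(q1),-p[0]*np.sin(q1)+p[1]*np.cos(q1)
dat=[(np.array([-1.30899,.342645,1.524923]),np.array([.208199,-.481819,.404118])),(q[:3],p)]
def R(v):
    o=[]
    for qq,pp in dat:
        a,l=pl(pp,qq[0]);o+=[v[0]*np.sin(qq[1])+v[1]*np.sin(qq[1]+qq[2])-a,v[2]+v[0]*np.cos(qq[1])+v[1]*np.cos(qq[1]+qq[2])-pp[2]]
    return o
r=least_squares(R,[.4,.4,.1]);print(r.x,r.fun,[pl(pp,qq[0]) for qq,pp in dat])
for q1,px in((q[0],(382,286)),(-1.309,(390,230))):
    o,d=rays(s,[px]);e=np.array([np.cos(q1),np.sin(q1),0]);t=-(o@e)/(d[0]@e);X=o+t*d[0];print("cap",pl(X,q1),X[2])
print(proj(s,[(0,0,0)]),proj(dict(np.load("d1.npz")),[(0,0,0),(0,0,.15)]))
cv2.imwrite("pics/big.png",cv2.resize(s["image"][:,:,::-1],(800,600),interpolation=cv2.INTER_CUBIC))
E
```

```text
[-0.6868  0.2795  1.6156  0.0001  1.2473  0.4711] [ 0.4231 -0.2481  0.4044]
[0.5239 0.3588 0.0153] [-0.0001 -0.0002  0.0001  0.0002] [(np.float64(0.5192878122007966), np.float64(0.07639725428122518)), (np.float64(0.48452991971308434), np.float64(0.07641181700065278))]
cap (np.float64(0.0), np.float64(0.20584482131679965)) 0.21263031669795462
cap (np.float64(2.0816681711721685e-17), np.float64(0.175764806771104)) 0.23138334870464916
[[445.5401 321.2735]] [[ 82.009  247.9733]
 [ 70.2548 203.1003]]
```

View pics/big.png

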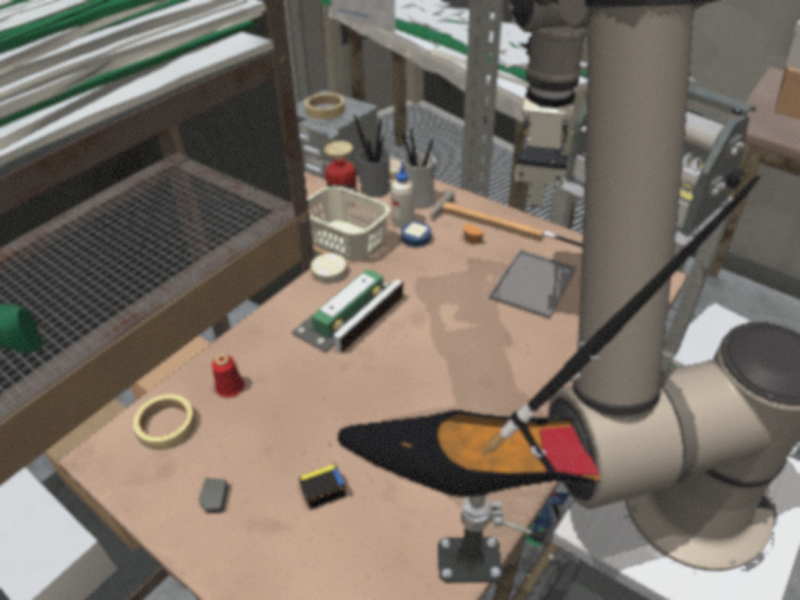

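The sole on its stand sits close to the arm's shoulder, so I'll swing left gradually and watch the joint 1 torque.

```bash
python3 -c "
from h import *
print(robot.observe()['joint_efforts'].round(2))"
python3 drive.py '0.02,-0.022,0,0,0,0
0.02,-0.022,0,0,0,0
0.02,-0.022,0,0,0,0
0.02,-0.022,0,0,0,0'
python3 -c "
from h import *
o=robot.observe();print(o['joint_efforts'].round(2),o['qpos'].round(3))"
python3 drive.py '0.02,-0.022,0,0,0,0
0.02,-0.022,0,0,0,0
0.02,-0.022,0,0,0,0
0.02,-0.022,0,0,0,0
0,0,0,0,0,0.1'
python3 - <<'E'
from h import *
from crop import mont
o=robot.observe();print(o['joint_efforts'].round(2),o['qpos'].round(3))
c=robot.read_camera("wrist");np.savez("w2.npz",**c)
d=robot.read_camera("side");s=robot.read_camera("scene")
o=robot.observe();print(o['joint_efforts'].round(2),o['qpos'].round(3))
mont([(c["image"],0,0,512,384),(c["image"],0,0,256,192),(d["image"],40,20,240,180),(s["image"],190,100,320,240)],"pics/m3.png")
E
```

```text
[ 2.010e+00 -3.969e+01 -2.435e+01  4.200e-01  1.000e-02  3.200e-01]
time: 1.25
tool_pos: [0.46, -0.1378, 0.4045]
tool_rot: [-3.141, 0.001, 0.406]
contact_force: [0.1, 0.2, 0.1]
opening: 0.0913
grip_force: 0.0
[ -3.98 -39.23 -23.54   0.05   0.1   -1.  ] [-4.510e-01  2.610e-01  1.642e+00 -1.000e-03  1.240e+00  7.150e-01]
time: 1.67
tool_pos: [0.4995, -0.0228, 0.4045]
tool_rot: [-3.14, -0.0, 0.31]
contact_force: [-1.3, -1.5, -0.6]
opening: 0.0919
grip_force: 0.0
[ 1.790e+00 -4.007e+01 -2.458e+01  2.900e-01 -3.000e-02 -2.120e+00] [-1.990e-01  2.970e-01  1.591e+00  1.000e-03  1.254e+00  1.061e+00]
[  0.93 -40.51 -24.4    0.14  -0.06   0.49] [-2.060e-01  2.960e-01  1.592e+00 -1.000e-03  1.254e+00  1.056e+00]
```

View pics/m3.png

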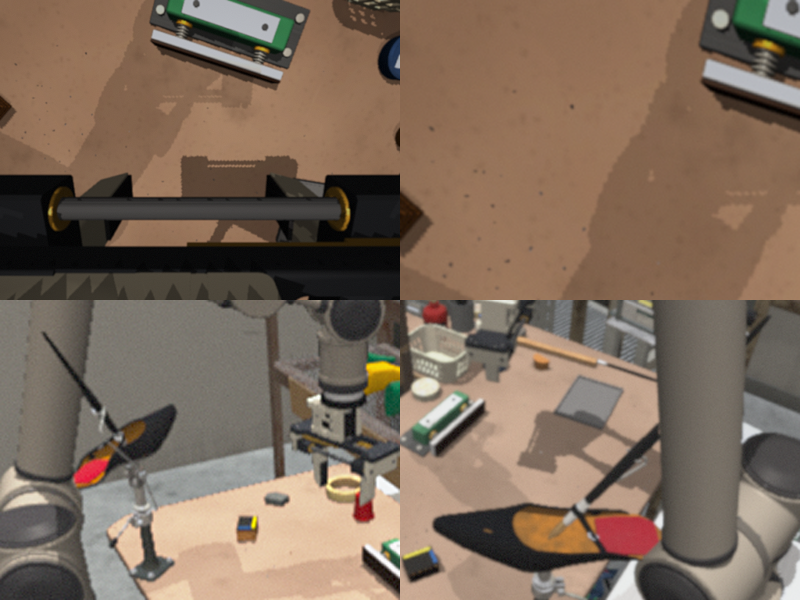

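The arm swung through with no contact torque. In the wrist view the front top edge of the bar runs from (194,54) to (360,105).

```bash
python3 - <<'E'
from h import *
np.set_printoptions(precision=4,suppress=True)
w=dict(np.load("w2.npz"));s=dict(np.load("scene0.npz"));d=dict(np.load("side0.npz"))
P=onz(w,[(194,54),(360,105)],.04);print(P,np.linalg.norm(P[1]-P[0]))
im=w["image"];cv2.imwrite("pics/bar.png",cv2.resize(im[30:120,180:380,::-1],(800,360),interpolation=cv2.INTER_CUBIC))
E
python3 drive.py '-0.01,-0.036,0,0,0,0.1
-0.01,-0.036,0,0,0,0.1
-0.01,-0.036,0,0,0,0.1
-0.01,-0.036,0,0,0,0.1'
python3 -c "
from h import *
o=robot.observe();print(o['joint_efforts'].round(2),o['qpos'].round(3))"
```

```text
[[ 0.5951  0.0735  0.04  ]
 [ 0.6002 -0.1046  0.04  ]] 0.17813668291721524
time: 2.15
tool_pos: [0.4361, 0.1092, 0.4047]
tool_rot: [3.141, 0.0, -0.098]
contact_force: [1.5, 0.4, -0.4]
opening: 0.0919
grip_force: 0.0
[ -5.76 -36.39 -23.03  -0.09   0.15  -2.99] [ 7.500e-02  2.040e-01  1.717e+00 -1.000e-03  1.221e+00  1.744e+00]
```

View pics/bar.png

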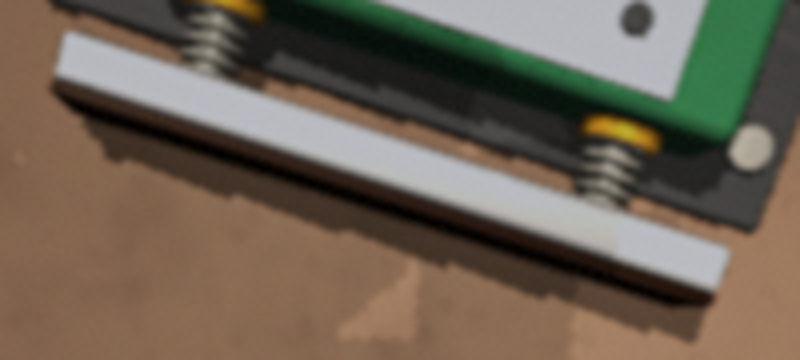

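```bash

python3 drive.py '-0.012,-0.029,0,0,0,0
-0.012,-0.029,0,0,0,0
-0.012,-0.029,0,0,0,0
0,0,0,0,0,0'
python3 - <<'E'
from h import *
np.set_printoptions(precision=4,suppress=True)
w=dict(np.load("w2.npz"))
P=onz(w,[(193.4,49.6),(357.6,102.9)],.04);print(P,np.linalg.norm(P[1]-P[0]))
o=robot.observe();print(o['joint_efforts'].round(2),o['qpos'].round(3),o["tool_pos"])
c=robot.read_camera("wrist");np.savez("w3.npz",**c)
T=[(.4702,.3102,.03),(.4445,.262,.03),(.412,.2806,.03),(.4368,.3277,.03)]
p=proj(c,T);print(p);x,y=np.maximum(p.mean(0).astype(int)-[50,38],0);print(x,y)
cv2.imwrite("pics/bl.png",cv2.resize(c["image"][y:y+75,x:x+100,::-1],(800,600),interpolation=cv2.INTER_CUBIC))
E
```

```text
time: 2.48
tool_pos: [0.4081, 0.2019, 0.4047]
tool_rot: [-3.14, 0.001, -0.088]
contact_force: [-0.7, -1.1, -0.5]
opening: 0.0918
grip_force: 0.0
[[ 0.5988  0.0751  0.04  ]
 [ 0.6014 -0.1014  0.04  ]] 0.17651712607265507
[  1.4  -35.62 -24.23   0.2   -0.12   0.91] [0.29  0.214 1.703 0.001 1.224 1.948] [0.4081 0.2019 0.4047]
[[151.9826 121.7865]
 [198.8583 141.5168]
 [186.3974 171.6348]
 [141.611  153.5555]]
119 109
```

View pics/bl.png

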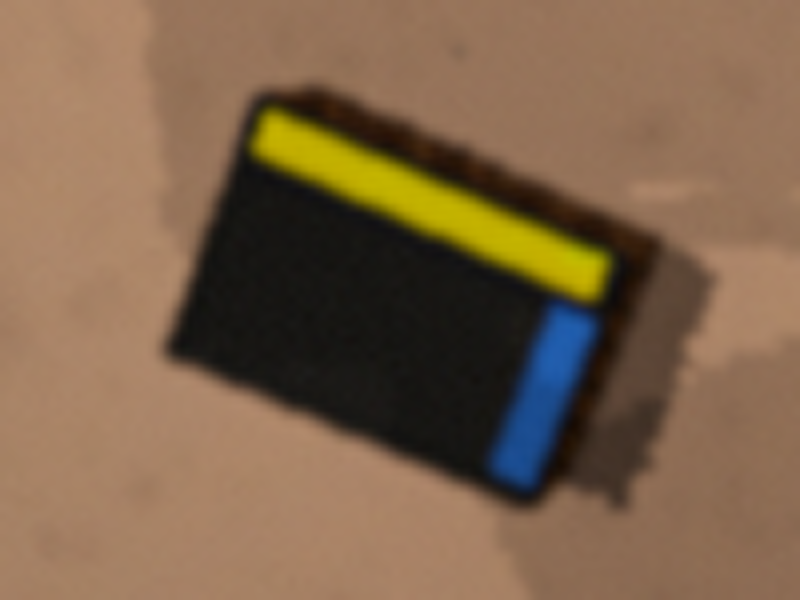

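The zoomed wrist view of the blank puts its top corners at (258,95), (622,245), (540,500) and (170,350) in the crop.

```bash
python3 - <<'E'
from h import *
np.set_printoptions(precision=4,suppress=True)
c=dict(np.load("w3.npz"));s=dict(np.load("scene0.npz"))
px=(np.array([(258,95),(622,245),(540,500),(170,350)])+.5)/8-.5+[119,109]
b1=(np.array([(80,142),(228,80),(272,172),(120,235)])+.5)/(400/60)-.5+[180,285]
print(tri(c,px,s,b1))
P=onz(c,px,.03);C=P.mean(0);e=(P[1]-P[0]+P[2]-P[3])/2;f=(P[0]-P[3]+P[1]-P[2])/2
print(C,np.linalg.norm(e),np.linalg.norm(f),np.arctan2(e[1],e[0]),np.arctan2(f[1],f[0])-np.pi/2)
o=robot.observe();y=o["tool_rot"][2];D=C-o["tool_pos"];ty=np.arctan2(e[1],e[0])+np.pi/2
print("turn tool z",-(ty-y),"tool dx dy",D[0]*np.cos(y)+D[1]*np.sin(y),D[0]*np.sin(y)-D[1]*np.cos(y))
print("after turn",D[0]*np.cos(ty)+D[1]*np.sin(ty),D[0]*np.sin(ty)-D[1]*np.cos(ty))
E
```

```text
[[0.4708 0.3108 0.0287 0.0025]
 [0.4466 0.2638 0.0303 0.0019]
 [0.4122 0.281  0.0286 0.0008]
 [0.437  0.3289 0.0286 0.0033]]
[0.4425 0.2965 0.03  ] 0.05385151669947666 0.038148479736881076 -2.054772666206976 -2.042148432089846
turn tool z 0.3961846680259806 tool dx dy 0.025067403957298617 -0.09875674147390433
after turn -0.0149846771238536 -0.10078059425899324
```

```bash

python3 drive.py '0,0,0,0,0,0.098
0,0,0,0,0,0.098
0,0,0,0,0,0.098
0,0,0,0,0,0.097
-0.005,-0.033,0,0,0,0
-0.005,-0.034,0,0,0,0
-0.005,-0.034,0,0,0,0
0,0,0,0,0,0'
python3 drive.py '0,0,0.03,0,0,0
0,0,0.03,0,0,0
0,0,0.03,0,0,0
0,0,0,0,0,0'
python3 - <<'E'
from h import *
o=robot.observe();print(o['joint_efforts'].round(2),o['qpos'].round(3),o["tool_pos"],o["tool_rot"])
D=np.array([.442,.296])-o["tool_pos"][:2];y=o["tool_rot"][2];print(D[0]*np.cos(y)+D[1]*np.sin(y),D[0]*np.sin(y)-D[1]*np.cos(y))
E
```

```text
time: 3.2
tool_pos: [0.4455, 0.2979, 0.4041]
tool_rot: [-3.14, -0.0, -0.482]
contact_force: [-1.5, -1.6, -0.2]
opening: 0.0913
grip_force: 0.0
time: 3.53
tool_pos: [0.4425, 0.2934, 0.3094]
tool_rot: [3.132, 0.006, -0.484]
contact_force: [-1.0, -0.6, -1.1]
opening: 0.0912
grip_force: 0.0
[  0.34 -47.34 -23.43  -0.    -1.39  -0.  ] [ 4.410e-01  4.510e-01  1.640e+00 -1.000e-03  1.062e+00  2.497e+00] [0.44251607 0.29335999 0.3093634 ] [ 3.13238671  0.00602893 -0.48415254]
-0.0016855697959363624 -0.0020963878489727887
```

```bash

python3 drive.py '-0.001,-0.001,0.026,0,0,0
0,-0.001,0.026,0,0,0
0,0,0.026,0,0,0
0,0,0.026,0,0,0
0,0,0.024,0,0,0
0,0,0,0,0,0
0,0,0,0,0,0'
python3 drive.py '0,0,0,0,0,0
0,0,0,0,0,0
0,0,0,0,0,0
0,0,0,0,0,0
0,0,0,0,0,0
0,0,0,0,0,0
0,0,0,0,0,0
0,0,0,0,0,0' 0 40
python3 drive.py '0,0,-0.01,0,0,0
0,0,-0.01,0,0,0
0,0,-0.01,0,0,0
0,0,-0.01,0,0,0
0,0,0,0,0,0'
python3 - <<'E'
from h import *
o=robot.observe();print(o['joint_efforts'].round(2),o['qpos'].round(3),o["tool_pos"],o["tool_rot"],o["contact_force"])
E
```

```text
time: 4.12
tool_pos: [0.444, 0.2974, 0.1872]
tool_rot: [3.14, 0.0, -0.484]
contact_force: [0.6, 0.3, 0.7]
opening: 0.0917
grip_force: 0.0
time: 4.78
tool_pos: [0.443, 0.2984, 0.1871]
tool_rot: [3.142, -0.0, -0.483]
contact_force: [-0.4, -1.2, 6.7]
opening: 0.0558
grip_force: 39.9
time: 5.2
tool_pos: [0.4437, 0.2988, 0.2293]
tool_rot: [-3.138, -0.003, -0.483]
contact_force: [1.2, -0.8, -0.6]
opening: 0.0556
grip_force: 39.9
[ 4.000e-02 -4.800e+01 -1.779e+01 -3.000e-02  3.600e-01  0.000e+00] [ 0.449  0.563  1.714 -0.     0.86   2.503] [0.44370309 0.298839   0.22928957] [-3.13803792e+00 -2.72071396e-03 -4.83100331e-01] [ 1.20559641 -0.78352568 -0.59125918]
```

```bash

python3 drive.py '0,0,0,0,0,-0.125
0,0,0,0,0,-0.125
0,0,0,0,0,-0.125
0,0,0,0,0,-0.125
0,0,0,0,0,0'
python3 drive.py '0.012,0.033,0,0,0,0
0.012,0.033,0,0,0,0
0.012,0.033,0,0,0,0
0.012,0.033,0,0,0,0
0.012,0.033,0,0,0,0
0.012,0.033,0,0,0,0
0.012,0.033,0,0,0,0
0.012,0.033,0,0,0,0'
python3 drive.py '0,0,0.01,0,0,0
0,0,0.01,0,0,0
0,0,0.01,0,0,0
0,0,0,0,0,0
0,0,0,0,0,0'
python3 - <<'E'
from h import *
from crop import mont
o=robot.observe();print(o['joint_efforts'].round(2),o['qpos'].round(3),o["tool_pos"],o["tool_rot"],o["contact_force"])
c=robot.read_camera("wrist");s=robot.read_camera("scene");d=robot.read_camera("side")
np.savez("w4.npz",**c)
x,y=proj(s,[(.58,.03,.02)])[0].astype(int);u,v=proj(d,[(.58,.03,.02)])[0].astype(int)
mont([(c["image"],0,0,512,384),(c["image"],100,100,300,225),(s["image"],x-50,y-38,100,75),(d["image"],u-50,v-38,100,75)],"pics/m4.png")
E
```

```text
time: 5.62
tool_pos: [0.443, 0.2984, 0.2268]
tool_rot: [3.142, -0.0, 0.021]
contact_force: [-0.0, 0.3, -1.0]
opening: 0.0558
grip_force: 39.9
time: 6.28
tool_pos: [0.5438, 0.0344, 0.2268]
tool_rot: [3.142, -0.0, 0.012]
contact_force: [-0.6, 1.4, -1.3]
opening: 0.0558
grip_force: 39.9
time: 6.7
tool_pos: [0.5427, 0.0374, 0.1957]
tool_rot: [-3.141, 0.003, 0.018]
contact_force: [0.6, -0.0, -1.5]
opening: 0.0561
grip_force: 39.9
[-4.200e-01 -4.951e+01 -1.686e+01  2.000e-02 -1.100e-01  2.000e-02] [-0.072  0.628  1.708  0.     0.808  1.481] [0.54269724 0.03738599 0.19571371] [-3.14129753e+00  2.72344152e-03  1.76631537e-02] [ 5.82433370e-01 -5.60046674e-04 -1.52084791e+00]
```

View pics/m4.png

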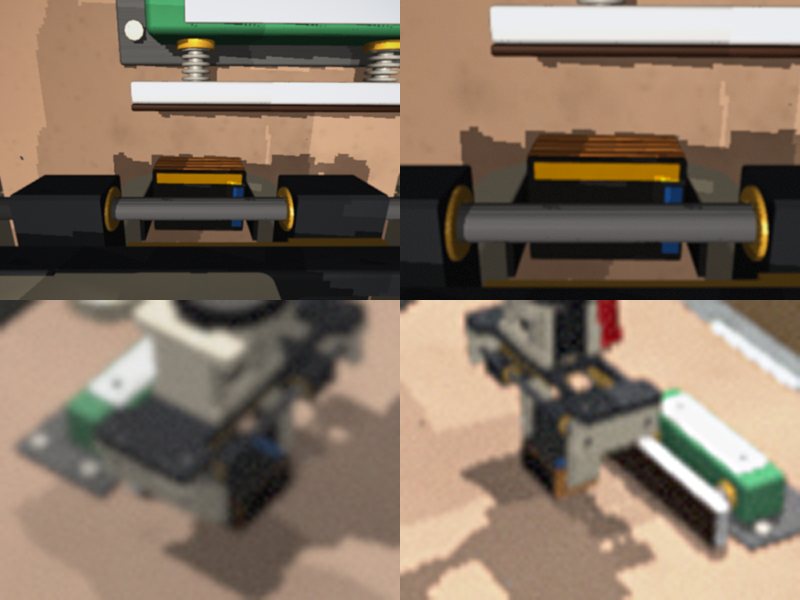

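Blank and bar look parallel in the wrist view, so I'll approach and feel for contact.

```bash

python3 drive.py '0.01,0,0,0,0,0
0.01,0,0,0,0,0
0.008,0,0,0,0,0
0,0,0,0,0,0
0,0,0,0,0,0'
python3 drive.py '0.003,0,0,0,0,0
0.003,0,0,0,0,0
0,0,0,0,0,0'
python3 drive.py '0.002,0,0,0,0,0
0.002,0,0,0,0,0
0,0,0,0,0,0'
python3 -c "
from cell import robot
for i in range(1): o=robot.observe();print(o['contact_force'],o['torque'],o['tool_pos'])"
```

```text
time: 7.27
tool_pos: [0.5715, 0.0368, 0.1968]
tool_rot: [3.141, -0.0, 0.017]
contact_force: [-0.2, -0.3, -0.7]
opening: 0.0555
grip_force: 39.9
time: 7.52
tool_pos: [0.5774, 0.0367, 0.1967]
tool_rot: [-3.142, 0.001, 0.017]
contact_force: [-2.1, -0.2, 0.3]
opening: 0.0559
grip_force: 39.9
time: 7.77
tool_pos: [0.5812, 0.0368, 0.1965]
tool_rot: [-3.142, 0.001, 0.017]
contact_force: [-4.3, 0.3, 0.7]
opening: 0.0555
grip_force: 39.9
[-4.32297665  0.26382745  0.70436559] [0.13174797 0.64289748 0.05112737] [0.58123612 0.03680293 0.19651578]
```

```bash

python3 drive.py '0.002,0,0,0,0,0
0.002,0,0,0,0,0
0,0,0,0,0,0
0,0,0,0,0,0
0,0,0,0,0,0'
python3 drive.py '0,0.006,0,0,0,0
0,0.006,0,0,0,0
0,0.006,0,0,0,0
0,0.006,0,0,0,0
0,0.006,0,0,0,0
0,0.006,0,0,0,0'
python3 -c "
from h import *
c=robot.read_camera('wrist');cv2.imwrite('pics/w5.png',c['image'][:,:,::-1])"
```

```text
time: 8.18
tool_pos: [0.585, 0.0368, 0.1965]
tool_rot: [3.142, 0.002, 0.017]
contact_force: [-5.8, -0.0, 2.0]
opening: 0.0557
grip_force: 39.9
time: 8.68
tool_pos: [0.5853, 0.0011, 0.1961]
tool_rot: [-3.141, 0.003, 0.017]
contact_force: [-4.7, 3.4, -0.7]
opening: 0.0557
grip_force: 39.9
```

View pics/w5.png

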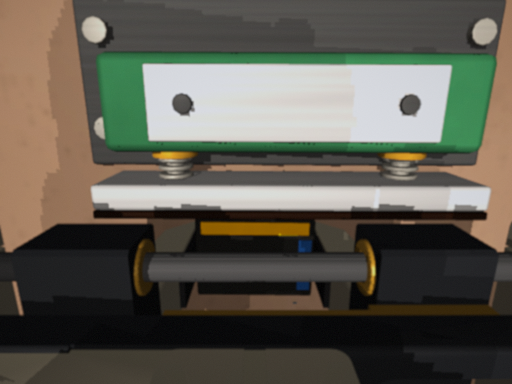

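The wrist view shows the face flush on the bar, with the bar spanning columns 95–487 and the blank centred near 256, about 16 mm left of the middle. Continuing to the right end.

```bash

python3 drive.py '0,0.006,0,0,0,0
0,0.006,0,0,0,0
0,0.006,0,0,0,0
0,0.006,0,0,0,0
0,0.006,0,0,0,0
0,0.006,0,0,0,0'
python3 drive.py '0,0.006,0,0,0,0
0,0.006,0,0,0,0
0,0.006,0,0,0,0
0,0.006,0,0,0,0
0,0.006,0,0,0,0
0,0.003,0,0,0,0
0,0,0,0,0,0
0,0,0,0,0,0'
python3 drive.py '-0.005,0,0,0,0,0
-0.015,0,0,0,0,0
-0.025,0,0,0,0,0
-0.035,0,0,0,0,0
-0.035,0,0,0,0,0
0,0,0,0,0,0
0,0,0,0,0,0'
```

```text
time: 9.23
tool_pos: [0.5859, -0.0349, 0.196]
tool_rot: [-3.14, 0.003, 0.017]
contact_force: [-5.1, 2.6, -1.0]
opening: 0.0556
grip_force: 39.9
time: 9.9
tool_pos: [0.5866, -0.0685, 0.196]
tool_rot: [-3.142, 0.003, 0.017]
contact_force: [-6.1, -1.0, -1.4]
opening: 0.0556
grip_force: 39.9
time: 10.48
tool_pos: [0.4713, -0.0702, 0.1971]
tool_rot: [3.141, -0.001, 0.016]
contact_force: [1.0, -0.4, -0.6]
opening: 0.0555
grip_force: 39.9
```

```bash

python3 drive.py '0,0,0.004,0,0,0
0,0,0.003,0,0,0
0,0,0.002,0,0,0
0,0,0,0,0,0
0,0,0,0,0,0'
python3 drive.py '0,0,0.001,0,0,0
0,0,0,0,0,0
0,0,0,0,0,0'
```

```text
time: 10.9
tool_pos: [0.4727, -0.0701, 0.1874]
tool_rot: [3.142, 0.0, 0.017]
contact_force: [0.4, 0.2, -1.1]
opening: 0.0559
grip_force: 39.9
time: 11.15
tool_pos: [0.4725, -0.0701, 0.1871]
tool_rot: [3.141, -0.001, 0.017]
contact_force: [0.1, 0.5, 4.8]
opening: 0.0554
grip_force: 39.9
```

Down with 4.8 N. Releasing, lifting, turning a quarter and regrasping lower.

```bash

python3 drive.py '0,0,0,0,0,0
0,0,0,0,0,0
0,0,0,0,0,0
0,0,0,0,0,0
0,0,0,0,0,0' 0.092
python3 drive.py '0,0,-0.02,0,0,0
0,0,-0.02,0,0,0
0,0,-0.02,0,0,-0.1
0,0,0,0,0,-0.125
0,0,0,0,0,-0.125
0,0,0,0,0,-0.125
0,0,0,0,0,-0.125
0,0,0,0,0,-0.125'
python3 drive.py '0,0,0,0,0,-0.125
0,0,0,0,0,-0.125
0,0,0,0,0,-0.125
0,0,0,0,0,-0.125
0,0,0,0,0,-0.125
0,0,0,0,0,-0.125
0,0,0,0,0,-0.096
0,0,0,0,0,0'
python3 drive.py '0,0,0,0,0,0
0,0,0,0,0,0'
python3 - <<'E'
from h import *
c=robot.read_camera('wrist');cv2.imwrite('pics/w6.png',c['image'][:,:,::-1]);print(robot.observe()["qpos"])
E
```

```text
time: 11.57
tool_pos: [0.4722, -0.0701, 0.1866]
tool_rot: [3.142, 0.0, 0.017]
contact_force: [-0.5, 0.4, -0.6]
opening: 0.0844
grip_force: 0.0
time: 12.23
tool_pos: [0.4722, -0.0701, 0.2467]
tool_rot: [3.142, 0.0, 0.748]
contact_force: [0.6, 0.1, -0.2]
opening: 0.0918
grip_force: 0.0
time: 12.9
tool_pos: [0.4722, -0.0701, 0.2466]
tool_rot: [-3.141, 0.0, 1.591]
contact_force: [0.3, 0.7, -0.5]
opening: 0.0913
grip_force: 0.0
time: 13.07
tool_pos: [0.4722, -0.0701, 0.2467]
tool_rot: [-3.142, 0.0, 1.585]
contact_force: [-0.5, -0.4, -0.7]
opening: 0.0915
grip_force: 0.0
[-3.08110404e-01  4.55670894e-01  1.85675967e+00 -8.01885513e-05
  8.29208903e-01 -3.22659185e-01]
```

View pics/w6.png

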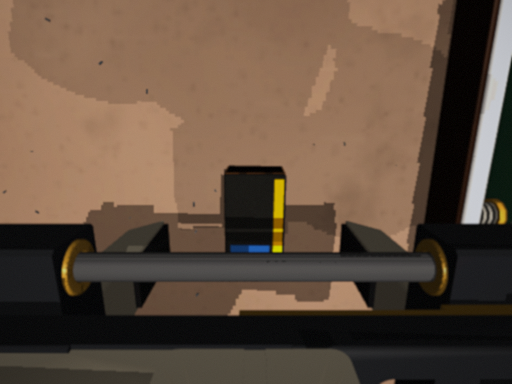

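```bash
python3 - <<'E'
from h import *
c=robot.read_camera('wrist');o=robot.observe();p=o["tool_pos"]
print(proj(c,[(p[0],p[1],.03)]))
P=onz(c,[(225,172),(285,172),(285,253),(225,253)],.03);print(P,P.mean(0)-p)
E
```

```text
[[255.66778075 218.24856318]]
[[ 0.45249059 -0.03968532  0.03      ]
 [ 0.49013236 -0.03912221  0.03      ]
 [ 0.4923575  -0.09457515  0.03      ]
 [ 0.45200462 -0.09516863  0.03      ]] [-0.00048062  0.00297901 -0.21670345]
```

```bash

python3 drive.py '0.002,0,0.016,0,0,0
0,0,0.016,0,0,0
0,0,0.016,0,0,0
0,0,0.012,0,0,0
0,0,0.004,0,0,0
0,0,0,0,0,0'
python3 drive.py '0,0,0,0,0,0
0,0,0,0,0,0
0,0,0,0,0,0
0,0,0,0,0,0
0,0,0,0,0,0
0,0,0,0,0,0
0,0,0,0,0,0
0,0,0,0,0,0' 0 40
python3 drive.py '0,0,0,0,0,0
0,0,0,0,0,0
0,0,-0.005,0,0,0
0,0,-0.008,0,0,0
0,0,-0.008,0,0,0
0,0,-0.008,0,0,0
0,0,0,0,0,0'
```

```text
time: 13.67
tool_pos: [0.4719, -0.0681, 0.1819]
tool_rot: [-3.14, -0.001, 1.587]
contact_force: [0.5, -0.7, -0.4]
opening: 0.0917
grip_force: 0.0
time: 14.33
tool_pos: [0.4722, -0.0681, 0.1828]
tool_rot: [3.142, 0.0, 1.588]
contact_force: [0.1, -1.0, 1.6]
opening: 0.0435
grip_force: 0.0
time: 14.92
tool_pos: [0.4728, -0.0683, 0.2136]
tool_rot: [3.138, 0.001, 1.588]
contact_force: [0.6, 0.3, -1.8]
opening: 0.0397
grip_force: 39.9
```

```bash

python3 drive.py '0,0,0,0,0,-0.1
0,0,0,0,0,-0.12
0,0,0,0,0,-0.12
0,0,0,0,0,-0.12
0,0,0,0,0,-0.12
0,0,0,0,0,-0.12
0,0,0,0,0,-0.12
0,0,0,0,0,-0.12'
python3 drive.py '0,0,0,0,0,-0.12
0,0,0,0,0,-0.12
0,0,0,0,0,-0.12
0,0,0,0,0,-0.12
0,0,0,0,0,-0.1
0,0,0,0,0,-0.05
0,0,0,0,0,0'
python3 drive.py '-0.01,0.018,0,0,0,0
-0.01,0.018,0,0,0,0
-0.01,0.018,0,0,0,0
-0.01,0.018,0,0,0,0
-0.01,0.018,0.007,0,0,0
-0.007,0.014,0.007,0,0,0
0,0,0.007,0,0,0
0,0,0,0,0,0'
python3 - <<'E'
from h import *
c=robot.read_camera('wrist');cv2.imwrite('pics/w7.png',c['image'][:,:,::-1]);o=robot.observe();print(o["qpos"].round(3),o["tool_pos"],o["tool_rot"])
E
```

```text
time: 15.58
tool_pos: [0.4722, -0.0681, 0.2119]
tool_rot: [3.142, 0.0, 2.534]
contact_force: [-0.2, 0.2, -0.6]
opening: 0.0393
grip_force: 39.9
time: 16.17
tool_pos: [0.4722, -0.0681, 0.2119]
tool_rot: [-3.141, 0.0, -3.124]
contact_force: [1.0, -0.3, -1.5]
opening: 0.0398
grip_force: 39.9
time: 16.83
tool_pos: [0.527, 0.0373, 0.1894]
tool_rot: [-3.142, -0.002, -3.125]
contact_force: [0.2, -0.2, -1.4]
opening: 0.0397
grip_force: 39.9
[-0.076  0.617  1.757 -0.     0.769 -1.662] [0.52689635 0.03667511 0.1899419 ] [-3.14148402e+00 -2.28356168e-03 -3.12573150e+00]
```

View pics/w7.png

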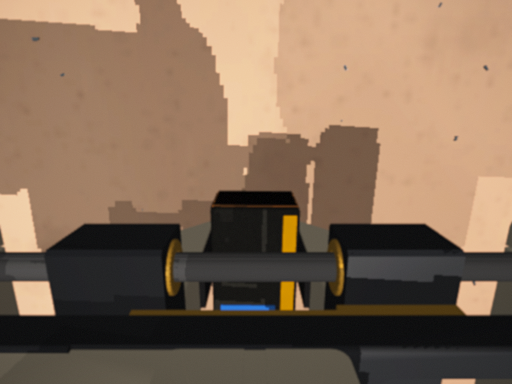

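That view confirms the blue-striped end faces the bar. I've gone past the 10-picture allowance, so the rest goes by force and numbers.

```bash

python3 drive.py '-0.01,0,0,0,0,0
-0.01,0,0,0,0,0
-0.01,0,0,0,0,0
-0.005,0,0,0,0,0
0,0,0,0,0,0
0,0,0,0,0,0'
python3 drive.py '-0.003,0,0,0,0,0
-0.003,0,0,0,0,0
0,0,0,0,0,0'
python3 drive.py '-0.002,0,0,0,0,0
-0.002,0,0,0,0,0
0,0,0,0,0,0'
```

```text
time: 17.38
tool_pos: [0.5621, 0.0367, 0.1907]
tool_rot: [-3.141, -0.001, -3.126]
contact_force: [-0.0, -0.6, -1.1]
opening: 0.0397
grip_force: 39.9
time: 17.63
tool_pos: [0.5683, 0.0373, 0.1906]
tool_rot: [-3.141, -0.001, -3.125]
contact_force: [-2.1, -2.0, -0.2]
opening: 0.0396
grip_force: 39.9
time: 17.88
tool_pos: [0.5723, 0.0374, 0.1905]
tool_rot: [-3.141, -0.002, -3.125]
contact_force: [-5.0, -2.4, -0.0]
opening: 0.0394
grip_force: 39.9
```

```bash

python3 drive.py '-0.002,0,0,0,0,0
-0.002,0,0,0,0,0
0,0,0,0,0,0
0,0,0,0,0,0
0,0,0,0,0,0'
python3 drive.py '0,-0.006,0,0,0,0
0,-0.006,0,0,0,0
0,-0.006,0,0,0,0
0,-0.006,0,0,0,0
0,-0.006,0,0,0,0
0,-0.006,0,0,0,0'
python3 drive.py '0,-0.006,0,0,0,0
0,-0.006,0,0,0,0
0,-0.006,0,0,0,0
0,-0.006,0,0,0,0
0,-0.006,0,0,0,0
0,-0.006,0,0,0,0'
```

```text
time: 18.3
tool_pos: [0.5758, 0.0375, 0.1904]
tool_rot: [-3.141, -0.003, -3.125]
contact_force: [-6.4, -2.3, 1.9]
opening: 0.04
grip_force: 39.9
time: 18.8
tool_pos: [0.576, 0.0023, 0.19]
tool_rot: [3.14, -0.004, -3.125]
contact_force: [-7.1, 3.8, -1.4]
opening: 0.0398
grip_force: 39.9
time: 19.3
tool_pos: [0.5766, -0.0337, 0.1899]
tool_rot: [3.14, -0.004, -3.125]
contact_force: [-5.5, 2.8, -1.9]
opening: 0.0397
grip_force: 39.9
```

```bash

python3 drive.py '0,-0.006,0,0,0,0
0,-0.006,0,0,0,0
0,-0.006,0,0,0,0
0,-0.006,0,0,0,0
0,-0.006,0,0,0,0
0,-0.003,0,0,0,0
0,0,0,0,0,0
0,0,0,0,0,0'
```

```text
time: 19.97
tool_pos: [0.5772, -0.0673, 0.1899]
tool_rot: [3.141, -0.004, -3.125]
contact_force: [-6.6, -0.7, -1.9]
opening: 0.0397
grip_force: 39.9
```

```bash
python3 - <<'E'
from h import *
def ang(im):
    h=cv2.cvtColor(im,cv2.COLOR_BGR2HSV);m=cv2.inRange(h,(15,150,100),(35,255,255));m[:205]=0;m[:,:200]=0;m[:,330:]=0;m[250:284]=0;m[308:]=0
    y,x=np.nonzero(m);f=np.polyfit(y,x,1);return f,len(x)
c=robot.read_camera('wrist')
print(ang(cv2.imread('pics/w7.png')),ang(c["image"][:,:,::-1].copy()))
E
```

```text
(array([-4.35453235e-02,  2.99346865e+02]), 851) (array([-4.24760727e-02,  2.99054622e+02]), 841)
```

No slip: the stripe angle is unchanged. Retreating and moving to the tray.

```bash

python3 drive.py '0.005,0,0,0,0,0
0.015,0,0,0,0,0
0.025,0,0,0,0,0
0.03,0,-0.01,0,0,0
0.03,0,-0.02,0,0,0
0,0,-0.02,0,0,0
0,0,0,0,0,0'
python3 drive.py '0.006,-0.026,0,0,0,0
0.006,-0.027,0,0,0,0
0.007,-0.027,0,0,0,0
0.007,-0.027,0,0,0,0
0.007,-0.027,0,0,0,0
0.007,-0.027,0,0,0,0
0.007,-0.027,0,0,0,0
0.006,-0.026,0,0,0,0'
python3 drive.py '0,0,0.015,0,0,0
0,0,0.015,0,0,0
0,0,0.008,0,0,0
0,0,0,0,0,0
0,0,0,0,0,0'
```

```text
time: 20.6
tool_pos: [0.4735, -0.0693, 0.2441]
tool_rot: [-3.139, 0.007, -3.126]
contact_force: [1.9, -0.1, -0.4]
opening: 0.0397
grip_force: 39.9
time: 21.27
tool_pos: [0.424, -0.2859, 0.2405]
tool_rot: [-3.14, 0.002, -3.126]
contact_force: [0.6, -0.8, -1.8]
opening: 0.0398
grip_force: 39.9
time: 21.68
tool_pos: [0.4241, -0.2839, 0.2024]
tool_rot: [-3.142, 0.0, -3.125]
contact_force: [0.1, -0.4, -0.1]
opening: 0.0398
grip_force: 39.9
```

```bash

python3 drive.py '0,0,0.006,0,0,0
0,0,0.004,0,0,0
0,0,0.003,0,0,0
0,0,0,0,0,0
0,0,0,0,0,0'
python3 drive.py '0,0,0.001,0,0,0
0,0,0.001,0,0,0
0,0,0,0,0,0
0,0,0,0,0,0'
```

```text
time: 22.1
tool_pos: [0.4237, -0.2839, 0.1897]
tool_rot: [-3.141, 0.0, -3.125]
contact_force: [-0.4, 0.2, -0.7]
opening: 0.0398
grip_force: 39.9
time: 22.43
tool_pos: [0.4237, -0.2839, 0.1878]
tool_rot: [-3.141, 0.0, -3.125]
contact_force: [-0.6, -0.6, -1.2]
opening: 0.0399
grip_force: 39.9
```

```bash

python3 drive.py '0,0,0.001,0,0,0
0,0,0,0,0,0
0,0,0,0,0,0'
python3 drive.py '0,0,0.001,0,0,0
0,0,0,0,0,0
0,0,0,0,0,0'
```

```text
time: 22.68
tool_pos: [0.4237, -0.284, 0.1868]
tool_rot: [-3.141, 0.0, -3.125]
contact_force: [-0.2, -0.2, -0.6]
opening: 0.0398
grip_force: 39.9
time: 22.93
tool_pos: [0.4237, -0.2839, 0.1867]
tool_rot: [-3.141, 0.0, -3.125]
contact_force: [-2.0, 1.6, 9.4]
opening: 0.0397
grip_force: 39.9
```

Contact is firm at 9 N. Releasing and lifting clear.

```bash

python3 drive.py '0,0,-0.0005,0,0,0
0,0,0,0,0,0'
python3 drive.py '0,0,0,0,0,0
0,0,0,0,0,0
0,0,0,0,0,0
0,0,0,0,0,0
0,0,0,0,0,0
0,0,0,0,0,0' 0.07
python3 drive.py '0,0,-0.01,0,0,0
0,0,-0.02,0,0,0
0,0,-0.03,0,0,0
0,0,-0.03,0,0,0
0,0,-0.03,0,0,0
0,0,-0.03,0,0,0
0,0,0,0,0,0
0,0,0,0,0,0'
python3 - <<'E'
from h import *
np.set_printoptions(precision=4,suppress=True)
def st(im):
    h=cv2.cvtColor(im,cv2.COLOR_RGB2HSV);o=[]
    for lo,hi in(((22,150,100),(35,255,255)),((100,150,80),(120,255,255))):
        m=cv2.inRange(h,lo,hi);n,l,s,c=cv2.connectedComponentsWithStats(m)
        o.append([(c[i].round(1).tolist(),int(s[i,4])) for i in range(1,n) if s[i,4]>20])
    return o
cs={n:robot.read_camera(n) for n in("wrist","side","scene")}
p=robot.observe()["tool_pos"]
for n,c in cs.items(): print(n,st(c["image"]),"expect y,b",proj(c,[(p[0],p[1]+.016,.034),(p[0]+.025,p[1],.034)]).round(0).tolist())
a=dict(np.load("scene0.npz"))["image"];b=cs["scene"]["image"]
for nm,X in(("spool",(.6946,.2426,.034)),("blk",(.5563,.3978,.014)),("tin",(.6767,-.2535,.012))):
    u,v=proj(cs["scene"],[X])[0].astype(int);w=np.s_[v-18:v+18,u-18:u+18];print(nm,np.abs(a[w].astype(int)-b[w]).mean())
E
```

```text
time: 23.1
tool_pos: [0.4237, -0.284, 0.1867]
tool_rot: [-3.141, 0.0, -3.125]
contact_force: [-1.1, 1.5, 6.7]
opening: 0.0397
grip_force: 39.9
time: 23.6
tool_pos: [0.4237, -0.2839, 0.1861]
tool_rot: [3.142, -0.0, -3.125]
contact_force: [-0.2, 0.1, 0.6]
opening: 0.0692
grip_force: 0.0
time: 24.27
tool_pos: [0.4238, -0.284, 0.3386]
tool_rot: [-3.138, 0.004, -3.125]
contact_force: [-0.3, 1.0, -0.0]
opening: 0.0698
grip_force: 0.0
wrist [[([272.0, 192.9], 295)], [([252.0, 209.0], 199)]] expect y,b [[272.0, 184.0], [254.0, 210.0]]
side [[([263.6, 58.7], 48), ([254.6, 73.1], 27), ([269.3, 243.2], 34), ([350.9, 357.5], 1053)], [([372.6, 190.2], 45)]] expect y,b [[266.0, 243.0], [278.0, 244.0]]
scene [[], []] expect y,b [[339.0, 176.0], [334.0, 170.0]]
spool 2.1838991769547325
blk 1.9287551440329218
tin 1.9902263374485596
```

The stripes are where they should be, flat in the tray, and the bystanders haven't moved. Handing in.

```bash
python3 -c "
from cell import robot
print(robot.hand_in())"
```

```text
the job is handed in; nothing more can be done
None
```

The blank's long face and then its end face were rubbed left to right at about 6 N, and it now lies flat, top up and released in the drying tray; the job was handed in at about 24 s with no verdict returned, and I viewed 13 pictures, three over the limit of 10.

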